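# Short spin in the microcentrifuge

## Robot

A 6-joint arm with a two-finger parallel gripper is mounted at the origin on the work surface. World frame = base frame: x ahead of the robot, y to its left, z up, the work surface at z = 0. Lengths are in m, angles in rad, forces in N, time in s.
With the tool pointing down it reaches from about 0.25 to 0.725 m from the base axis. Payload 9.7 kg.
Tool frame: the origin (TCP) lies at the very end of the fingers, on their centre line; the grasp point (between the pads) lies 19 mm behind it (manip.grip_depth is the distance from the TCP to the grasp point, in m); z points along the fingers, y is the direction in which the jaws open and shut (so a half turn about z gives the same grasp; the last joint's range is limited). The gripper opens to 85 mm and grips with 20 to 120 N. Pads are 22 mm wide; open, the fingers measure 114 mm over their backs; the gripper's body (76 mm by 85 mm) begins 54 mm behind the grasp point. The pads swing forward as they close: fully open they stand 13 mm farther back than shut.
Start: joints at [-1.249, 0.087, 0.176, 1.66, 0, 1.571], TCP at [0.174, -0.522, 0.231] pointing down, gripper open.
Joint ranges: [-3.13, 3.13], [-0.85, 1.81], [-1.15, 1.24], [-2.2, 2.28], [-1.44, 1.52], [-3.14, 3.14]. Speed limits (rad/s): [2.22, 2.22, 2.57, 3.14, 3.14, 3.14].

## Interface

Orientations are given as a unit quaternion [w, x, y, z].
In Python, from workcell import manip gives the robot as it stands. The module is installed in compiled form; this text tells all that it offers.
- The arm moves only by the tool servo_tool, never from a script. Its argument "deltas" is a list of rows, each an object with "offset": the shift along the tool's x, y, z in mm, a list of three; "angular": the turn, a rotation vector about the tool's x, y, z in rad, a list of three; "fingers": the opening, from -1 (shut) to 1 (fully open). A call has 1 to 5 rows; each row shifts and turns the commanded pose from where the row before left it, along the tool's axes as they then stand; what a row does not reach is not made up. A row lasts 1/10 s, in which the tool goes at most 50 mm and 8.59 degrees, less where a joint would pass 70% of its speed; a pose out of reach is approached as far as the arm can. A call with a gripper value outside its range is refused whole. The fingers move at their own pace and stop on an object; the grip force is fixed at half the most. Time passes only in rows, so rows that do not move let the fingers close. It gives the time, the measured TCP pose, the force and the opening at its end, in the units of the state.
- manip.get_obs(): the state, without advancing time (a new reading comes with each control period).
- manip.read_camera(name): name is "side" or "top"; returns a dict with "frame" (480x640x3 uint8, red, green, blue), "fov_y" (degrees; the focal length in pixels is half the picture's height over the tangent of half this angle, whatever the lens; pixels are square), "cx", "cy" (the principal point, pixels), "position" and "attitude" of the camera in the world. Camera axes: x right, y up, looking along -z (the intrinsics and any distortion apply to the point x, -y, -z); pixel columns grow to the right and rows downward; lengths in m; the calibration is good to about 2 mm. A picture is of the moment at which its call begins. There is no depth.
- manip.close_job(): hands the job in, once; it reports no verdict.
The state is a dict: "clock": time; "joint_positions": joint angles; "qvel": joint speeds; "joint_torque": joint torques, N m; "position": TCP position; "ee_rot": TCP orientation; "force": force on the tool from outside, world axes, zero at the start; "moment": the same for the moment, N m; "gripper_width": opening from 0.0 (shut) to 1.0 (fully open).
Only numpy, scipy, OpenCV 4.12 (cv2) and the standard library are available. Lean on these libraries where they do the work, as an engineer would, in place of code of your own. Each camera call takes 0.05 s, during which the arm holds its last target.

## Task

Give the tubes already loaded in the microcentrifuge a short spin: push down the raised half of the mains rocker at the right-hand end (seen from the robot) of the sloping control panel until it flips over, then push the open lid down until it snaps fully shut, then press the oblong key beside the rocker right down, keep it down for at least three seconds without a break, and let it go. Leave the round key alone, do not press the oblong key before the lid is shut, and do not shift or lift the things standing around the machine.

Things in the scene. Friction and masses are not known exactly. Their poses are not given: they have to be found in the camera images.
- centrifuge: White microcentrifuge, fixed, 275 mm deep, 220 wide, deck 122 high. Origin: centre of underside. x from panel to lid hinge, y to the operator's left, z up. Place and yaw vary. Panel: plane rising from front to back at 25 deg, middle at (-110, 0, 108) mm, normal (-0.423, 0, 0.906); on it, left to right: dark display (y +95 to +37 mm), round key (y +14), oblong key (y -30), black rocker (y -82).
- mains_rocker (a joint): Black rocker, 30 mm long up the slope, 22 wide, shallow V face, pivot along y at its middle, 4 mm above the panel. 0 = off: upper half (nearer the lid) raised, its end 14 mm above the panel. 0.4 rad = on: that end 8 mm above the panel. Sprung over centre: about 5 N on the raised end tips it past the middle (0.2 rad); it then flips over and stays.
- rocker_raised_end (a point): Point on the face of the rocker's upper half (raised when off), 13 mm from the pivot, 2 mm from the end; moves with the rocker. Its z axis is the rocker's normal, tilted 0.2 rad from the panel's normal at either end of the swing.
- lid (a joint): Angle of the white lid about its hinge at the machine's back: 0 shut, grows as it opens, at most 1.2 rad; starts at 0.8 to 1.15. Stiff hinge: it stays where left, about 2 N at the front edge moves it. At about 0.08 rad a prong under the front edge meets a sprung catch: about 10 N down at the front edge drives it past, then it is drawn shut and held. Below 0.02 rad = fully shut.
- lid_hinge (a point): Middle of the lid's hinge axis, 120 mm behind the machine's origin, 130 mm above the bench; the axis runs along the machine's y. The lid is a slab 212 mm wide, 22 thick, reaching from 8 mm behind the axis to 197 mm in front of it; shut, its outer face is 16 mm above the axis.
- lid_front (a point): Point on the lid's outer (upper) face, midway across, 182 mm from the hinge axis, 15 mm from the front edge; moves with the lid. z axis: the lid's outward normal; x axis: along the lid to the hinge. The lid is flat around it; a round cover 3 mm high begins 34 mm farther towards the hinge.
- short_key (a joint): Travel of the oblong key (short spin, runs only while held): 0 up, 0.005 m fully down. Springs back; 1.5 N at the top, 5 N at the bottom. It moves along the panel's normal.
- short_key_top (a point): Centre of the top of the oblong key, 32 mm across the panel, 20 mm up the slope, white; 9 mm above the panel when up, 4 mm when down. z axis: the panel's outward normal; x axis: up the slope.
- start_key (a joint): Travel of the round key (long run, not wanted): 0 up, 0.005 m fully down. Leave alone.
- start_key_top (a point): Centre of the top of the round key, 23 mm in diameter, white, 9 mm above the panel, 44 mm to the left of the oblong key.
- tube_rack: Bystander: loose blue microtube rack, 85 x 125 mm, 53 mm high with the caps of some tubes; origin at the centre of its underside.
- tip_box: Bystander: loose shut pipette-tip box, blue with a pale lid, 85 x 125 mm, 64 mm high; origin at the centre of its underside.
- reagent_bottle: Bystander: loose amber jar with a black cap, 60 mm in diameter, 115 mm high; origin at the centre of its underside.

How it is judged:
On the way, in this order (a step that is already met when the one before it is completed fails the run):
1. the mains rocker is flipped on (value of joint mains_rocker above 0.32 rad), for 0.2 s.
2. the lid is snapped shut (value of joint lid below 0.02 rad), for 0.3 s.
3. the oblong key is held down for three seconds with the lid shut (value of joint short_key above 0.0035 m and value of joint lid below 0.02 rad), for 2.9 s.
At the end, for the whole second after the job is handed in: The rocker is on (above 0.32 rad), the lid is snapped shut (below 0.02 rad), both keys are up again (below 1.5 mm), and the rack, the tip box and the jar stand within 20 mm of where they were (value of joint mains_rocker above 0.32 rad and value of joint lid below 0.02 rad and value of joint each of short_key, start_key below 0.0015 m and distance of each of tube_rack, tip_box, reagent_bottle from where it was at the start of the episode below 0.02 m); the robot touches nothing.
It fails at once if the round key is pressed (value of joint start_key above 0.002 m).
It fails at once if the oblong key is pressed before the lid is shut (value of joint short_key above 0.0025 m and value of joint lid above 0.04 rad).
It fails at once if the lid is shut before the mains is on (value of joint lid below 0.04 rad and value of joint mains_rocker below 0.15 rad).
It fails at once if a bystander is shifted, lifted or carried (distance of any of tube_rack, tip_box, reagent_bottle from where it was at the start of the episode above 0.025 m).
It fails at once if a bystander is tipped over (angle between any of tube_rack, tip_box, reagent_bottle's own z axis and vertical above 0.3 rad).
It also fails if it takes over 61 s, if anything falls off the work surface, if the arm or the gripper's body presses on something with over 40 N, if the wrist force passes 120 N, or if a joint passes its speed limit or range.

## Working session

There is one attempt and no reset: what is moved stays moved. The work goes in short steps, Python scripts to look and compute and a tool call to move; the robot and the scene stay as the last step left them, time stands still between calls to the robot, and variables do not carry over. Pictures are saved under pics/ and viewed, and the job is handed in when it is done.

Besides the shell and the picture viewer there is one more tool, called after "Call:" as a command line: name --argument value ..., lists and objects as JSON in quotes. servo_tool: Moves the arm, as the interface text tells. Its arguments: {"type":"object","properties":{"deltas":{"type":"array","items":{"type":"object","properties":{"offset":{"type":"array","items":{"type":"number"}},"angular":{"type":"array","items":{"type":"number"}},"fingers":{"type":"number"}}}}},"required":["deltas"]}

```bash
mkdir -p pics; python3 - <<'E'
from workcell import manip
import cv2
for n in("side","top"):
    c=manip.read_camera(n); cv2.imwrite(f"pics/{n}0.png",c["frame"][:,:,::-1])
    print({k:v for k,v in c.items() if k!="frame"})
o=manip.get_obs();print(o)
E
```

```text
{'fov_y': 51.04463232906389, 'cx': 313.1744401751139, 'cy': 242.91751361582146, 'position': array([ 0.34702381, -0.49144842,  0.88302335]), 'attitude': array([ 0.93147831,  0.30123731, -0.05738459, -0.19573261])}
{'fov_y': 46.615816398132026, 'cx': 316.91508389466054, 'cy': 238.3736598585184, 'position': array([0.47864548, 0.03939152, 1.04561447]), 'attitude': array([-0.70045487, -0.03977627,  0.03282725,  0.71183087])}
{'clock': 0.1, 'joint_positions': array([-1.24898248e+00,  8.74206645e-02,  1.75222767e-01,  1.65980083e+00,
        4.41752858e-06,  1.57078437e+00]), 'qvel': array([ 0.00091492, -0.00071346,  0.00305361, -0.00010894, -0.00107566,
       -0.00017062]), 'joint_torque': array([-1.23572227e-04, -5.21561229e+01,  4.65654624e+01,  1.60184875e-02,
       -5.53258218e-06, -1.30972982e-06]), 'position': array([ 0.17389573, -0.52157316,  0.23065022]), 'ee_rot': array([-5.93789554e-04,  9.87081252e-01,  1.60219351e-01, -9.41367548e-05]), 'force': array([-0.13548311, -0.07028176, -0.72999004]), 'moment': array([-0.00608523, -0.01181223,  0.05059224]), 'gripper_width': 0.9997896501752697}
```

View pics/side0.png

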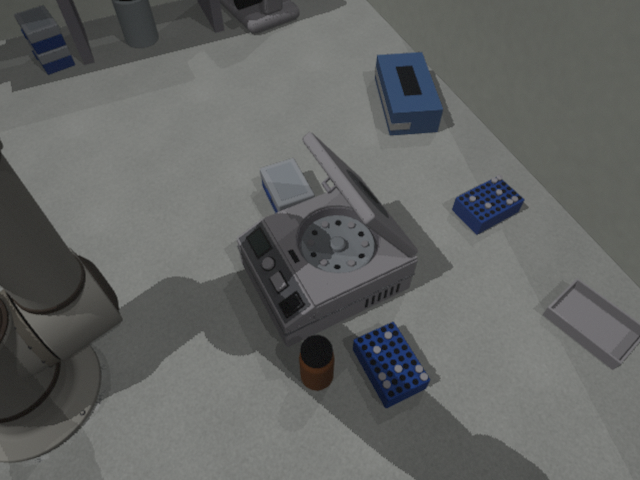

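View pics/top0.png

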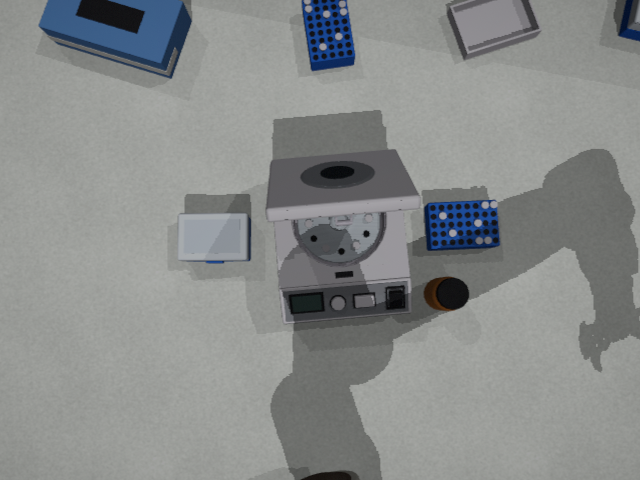

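The top view shows the panel at about (345,300), rocker (396,298), oblong key (364,300), round key (338,303), and the jar at (450,293). I'll zoom in for precise points.

```bash
python3 - <<'E'
import cv2
t=cv2.imread("pics/top0.png");s=cv2.imread("pics/side0.png")
a=cv2.resize(t[270:330,270:420],None,fx=5,fy=5,interpolation=cv2.INTER_CUBIC)
b=cv2.resize(s[210:340,230:340],None,fx=4.5,fy=4.5,interpolation=cv2.INTER_CUBIC)
cv2.imwrite("pics/tz.png",cv2.convertScaleAbs(a,alpha=1.7));cv2.imwrite("pics/sz.png",cv2.convertScaleAbs(b,alpha=1.7))
c=cv2.resize(t[140:330,255:430],None,fx=3,fy=3,interpolation=cv2.INTER_CUBIC)
cv2.imwrite("pics/tz2.png",cv2.convertScaleAbs(c,alpha=1.7))
E
```

```text
(no output)
```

View pics/tz.png

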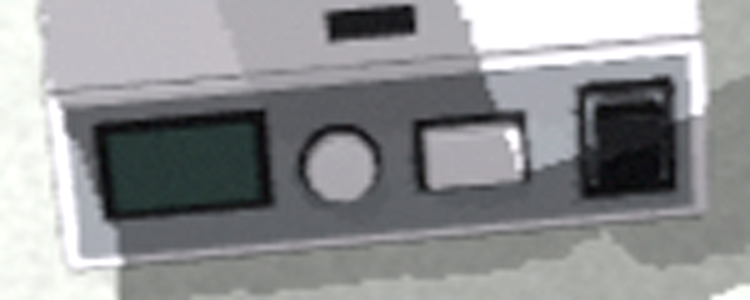

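View pics/sz.png

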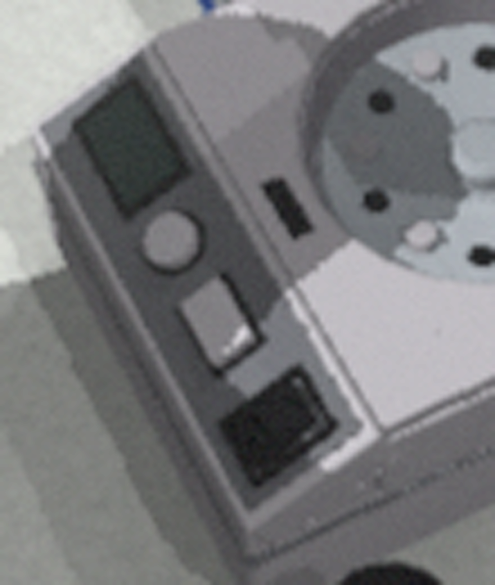

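View pics/tz2.png

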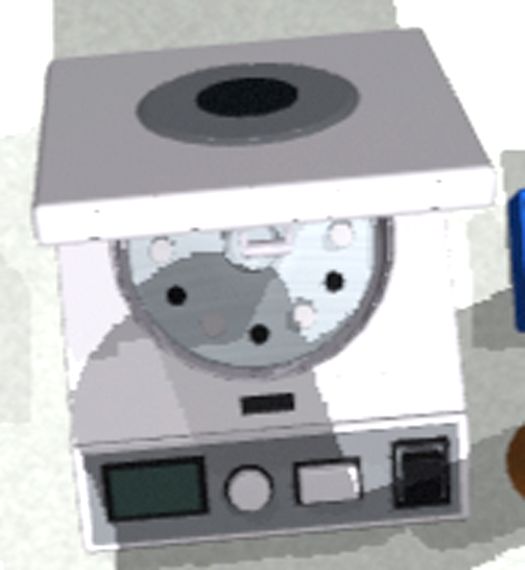

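```bash
cat > h.py <<'E'
import numpy as np, cv2
from workcell import manip
from scipy.spatial.transform import Rotation as R
from scipy.optimize import least_squares
def rq(q): return R.from_quat([q[1],q[2],q[3],q[0]])
class Cam:
    def __init__(s,name):
        c=manip.read_camera(name); s.im=c["frame"][:,:,::-1].copy()
        s.f=240/np.tan(np.radians(c["fov_y"]/2)); s.c=np.array([c["cx"],c["cy"]]); s.p=c["position"]; s.r=rq(c["attitude"])
    def proj(s,P):
        q=s.r.inv().apply(np.atleast_2d(P)-s.p); return s.c+s.f*np.c_[q[:,0]/-q[:,2],q[:,1]/q[:,2]]
    def ray(s,uv):
        d=np.array([(uv[0]-s.c[0])/s.f,-(uv[1]-s.c[1])/s.f,-1]); return s.r.apply(d)
def tri(c1,a,c2,b):
    d1,d2=c1.ray(a),c2.ray(b); k=np.linalg.lstsq(np.c_[d1,-d2],c2.p-c1.p,rcond=None)[0]
    P,Q=c1.p+k[0]*d1,c2.p+k[1]*d2; return (P+Q)/2,np.linalg.norm(P-Q)
n=np.array([-.4226,0,.9063]); up=np.array([.9063,0,.4226])
def pan(v,y,h): return np.array([-.110,0,.108])+v*up+np.array([0,y,0])+h*n
E
cat > fit.py <<'E'
from h import *
T,S=Cam("top"),Cam("side")
tz=lambda u,v:(270+(u+.5)/5-.5,270+(v+.5)/5-.5)
sz=lambda u,v:(230+(u+.5)/4.5-.5,210+(v+.5)/4.5-.5)
pairs={"round":(tz(340,165),sz(170,240)),"obl":(tz(470,157),sz(211,320)),"rockbez":(tz(626,138),sz(278,427)),"disp":(tz(184,164),sz(132,148))}
for k,(a,b) in pairs.items(): print(k,*tri(T,a,S,b))
mod=[pan(0,.014,.009),pan(0,-.030,.009),pan(0,-.082,.003),pan(0,.066,.001)]
def X(p): return R.from_euler('z',p[2]).apply(np.array(mod))+[p[0],p[1],p[3]]
def res(p): return np.r_[(T.proj(X(p))-[v[0] for v in pairs.values()]).ravel(),(S.proj(X(p))-[v[1] for v in pairs.values()]).ravel()]
r=least_squares(res,[.5,.02,0,0]);print(r.x);print(r.fun.reshape(-1,2).round(2))
r3=least_squares(lambda p:res([*p,0]),r.x[:3]);print(r3.x);print(r3.fun.reshape(-1,2).round(2))
E
python3 fit.py
```

```text
round [0.46647026 0.0150789  0.10833279] 0.000853672088789796
obl [ 0.46818182 -0.02824864  0.10930425] 0.0014388898753455194
rockbez [ 0.47446942 -0.0812565   0.10442768] 0.00023649539335495723
disp [0.46802899 0.06718082 0.10587141] 7.185040475788877e-05
[ 0.58111192  0.00653733  0.04768247 -0.00592203]
[[-0.04  0.08]
 [ 0.3   0.01]
 [-0.29  0.29]
 [ 0.05  0.17]
 [ 0.29 -0.66]
 [ 0.84 -0.2 ]
 [-0.51 -0.24]
 [-0.05  0.94]]
[0.58081562 0.00529233 0.04709017]
[[ 0.77  0.29]
 [ 1.28  0.22]
 [ 0.88  0.5 ]
 [ 0.65  0.36]
 [ 0.09 -1.91]
 [ 0.68 -1.36]
 [-0.6  -1.27]
 [-0.28 -0.37]]
```

```bash
cat >> h.py <<'E'
M=np.array([.581,.006,0]); YAW=.0474
Rm=R.from_euler('z',YAW)
def W(p): return Rm.apply(p)+M
Rdown=Rm*R.from_matrix(np.array([[1,0,0],[0,-1,0],[0,0,-1.]]))
Rpan=Rm*R.from_matrix(np.c_[up,[0,-1,0],-n])
def to(P,Rd=None):
    o=manip.get_obs(); r=rq(o["ee_rot"]); 
    print("clock",o["clock"],"pos",o["position"].round(4),"F",o["force"].round(2),"w",round(o["gripper_width"],3))
    rv=(r.inv()*Rd).as_rotvec() if Rd is not None else np.zeros(3)
    print("rotvec",rv.round(3),"off now-frame",(r.inv().apply(P-o["position"])*1e3).round(1),"off after-turn", ((Rd or r).inv().apply(P-o["position"])*1e3).round(1))
E
python3 - <<'E'
from h import *
T=Cam("top"); S=Cam("side")
a=(255+35/3,140+208/3);b=(255+495/3,140+170/3)
# lid angle: fit corner pts
def cor(t,y): return W(np.array([.12-.197*np.cos(t)+.016*np.sin(t),y,.13+.197*np.sin(t)+.016*np.cos(t)]))
r=least_squares(lambda p:(T.proj([cor(p[0],.106),cor(p[0],-.106)])-[a,b]).ravel(),[.9]);print("lid",r.x,r.fun)
# side view of lid outer top corner left end ~(312,134)
print(S.proj([cor(r.x[0],.106),cor(r.x[0],-.106)]))
for nm,uv,z in(("jar",(453,293),.115),("rackcorner",(426,204),.05)):
    d=T.ray(uv);print(nm,T.p+d*(z-T.p[2])/d[2])
print("rocker end",W(pan(.014,-.082,.014)),"key",W(pan(0,-.03,.009)))
to(W(pan(.014,-.082,.07)),Rpan)
E
```

```text
lid [0.9698674] [ 0.35253554 -1.30591334  3.657481    1.3270065 ]
[[310.24000169 130.06892556]
 [373.28447389 217.21472174]]
jar [ 0.47983033 -0.17645018  0.115     ]
rackcorner [ 0.64042668 -0.14941085  0.05      ]
rocker end [ 0.48177309 -0.08079908  0.1266046 ] key [ 0.46874589 -0.02935857  0.1161567 ]
clock 0.3 pos [ 0.1739 -0.5217  0.2311] F [-0.22  0.11 -0.13] w 0.995
rotvec [-0.06   0.434  0.27 ] off now-frame [ 408.7 -327.3   53.9] off after-turn [ 253.5 -425.8  177.5]
```

Call:
servo_tool --deltas '[{"fingers": -1, "offset": [0, 0, 0], "angular": [0, 0, 0]}]'

```text
clock: 0.4
position: [0.1739, -0.5217, 0.2312]
ee_rot: [-0.0, 0.987, 0.16, -0.0]
force: [-0.4, 0.7, -0.3]
gripper_width: 0.856
```

Call:
servo_tool --deltas '[{"fingers": -1, "offset": [0, 0, 0], "angular": [-0.015, 0.1085, 0.0675]}, {"fingers": -1, "offset": [0, 0, 0], "angular": [-0.015, 0.1085, 0.0675]}, {"fingers": -1, "offset": [0, 0, 0], "angular": [-0.015, 0.1085, 0.0675]}, {"fingers": -1, "offset": [0, 0, 0], "angular": [-0.015, 0.1085, 0.0675]}, {"fingers": -1, "offset": [0, 0, 0], "angular": [0, 0, 0]}]'

```text
clock: 0.9
position: [0.1723, -0.5216, 0.2304]
ee_rot: [-0.006, 0.976, 0.021, 0.218]
force: [0.2, -0.7, -0.0]
gripper_width: 0.003
```

```bash
python3 -c "
from h import *
to(W(pan(.014,-.082,.07)),Rpan)"
```

```text
clock 0.9 pos [ 0.1723 -0.5216  0.2304] F [ 0.17 -0.66 -0.  ] w 0.003
rotvec [ 0.    -0.002 -0.005] off now-frame [ 252.8 -426.9  178.1] off after-turn [ 255.2 -425.7  177.6]
```

Call:
servo_tool --deltas '[{"fingers": -1, "offset": [17, -28.5, 11], "angular": [0, 0, 0]}, {"fingers": -1, "offset": [17, -28.5, 11], "angular": [0, 0, 0]}, {"fingers": -1, "offset": [17, -28.5, 11], "angular": [0, 0, 0]}, {"fingers": -1, "offset": [17, -28.5, 11], "angular": [0, 0, 0]}, {"fingers": -1, "offset": [17, -28.5, 11], "angular": [0, 0, 0]}]'

```text
clock: 1.4
position: [0.268, -0.3735, 0.2175]
ee_rot: [-0.004, 0.976, 0.024, 0.216]
force: [0.4, 0.5, 0.5]
gripper_width: -0.003
```

Call:
servo_tool --deltas '[{"fingers": -1, "offset": [17, -28.5, 11], "angular": [0, 0, 0]}, {"fingers": -1, "offset": [17, -28.5, 11], "angular": [0, 0, 0]}, {"fingers": -1, "offset": [17, -28.5, 11], "angular": [0, 0, 0]}, {"fingers": -1, "offset": [17, -28.5, 11], "angular": [0, 0, 0]}, {"fingers": -1, "offset": [17, -28.5, 11], "angular": [0, 0, 0]}]'

```text
clock: 1.9
position: [0.3613, -0.2264, 0.204]
ee_rot: [-0.004, 0.976, 0.024, 0.216]
force: [0.1, -0.8, -0.1]
gripper_width: 0.001
```

Call:
servo_tool --deltas '[{"fingers": -1, "offset": [17, -28.5, 11], "angular": [0, 0, 0]}, {"fingers": -1, "offset": [17, -28.5, 11], "angular": [0, 0, 0]}, {"fingers": -1, "offset": [17, -28.5, 11], "angular": [0, 0, 0]}, {"fingers": -1, "offset": [17, -28.5, 11], "angular": [0, 0, 0]}, {"fingers": -1, "offset": [0, 0, 0], "angular": [0, 0, 0]}]'

```text
clock: 2.4
position: [0.4368, -0.1065, 0.1926]
ee_rot: [-0.005, 0.976, 0.027, 0.217]
force: [-0.3, -0.6, 0.1]
gripper_width: -0.001
```

```bash
python3 -c "
from h import *
to(W(pan(.014,-.082,.05)),Rpan)
T=Cam('top');S=Cam('side');cv2.imwrite('pics/t1.png',T.im);cv2.imwrite('pics/s1.png',S.im)
p=manip.get_obs()['position'];print(T.proj(p),S.proj(p))
P=[W(pan(.014,-.082,.014)),W(pan(0,-.03,.009)),W(pan(0,.014,.009))]
print(T.proj(P),S.proj(P))
o=[cv2.resize(c.im[int(c.proj(p)[0,1])-70:int(c.proj(p)[0,1])+70,int(c.proj(p)[0,0])-60:int(c.proj(p)[0,0])+70],None,fx=3,fy=3,interpolation=cv2.INTER_CUBIC) for c in(T,S)]
cv2.imwrite('pics/z1.png',cv2.convertScaleAbs(np.hstack(o),alpha=1.6))"
```

```text
clock 2.4 pos [ 0.4368 -0.1065  0.1926] F [-0.27 -0.62  0.09] w -0.001
rotvec [-0.001 -0.     0.007] off now-frame [ 14.  -23.4  43.4] off after-turn [ 13.9 -23.5  43.3]
[[421.38076063 322.72929455]] [[272.4161205  300.30632865]]
[[396.14074467 292.69005567]
 [364.46849529 301.1114679 ]
 [337.95952443 302.7900609 ]] [[294.5554957  296.54469144]
 [277.14750377 279.0345351 ]
 [267.44819989 260.72686427]]
```

View pics/z1.png

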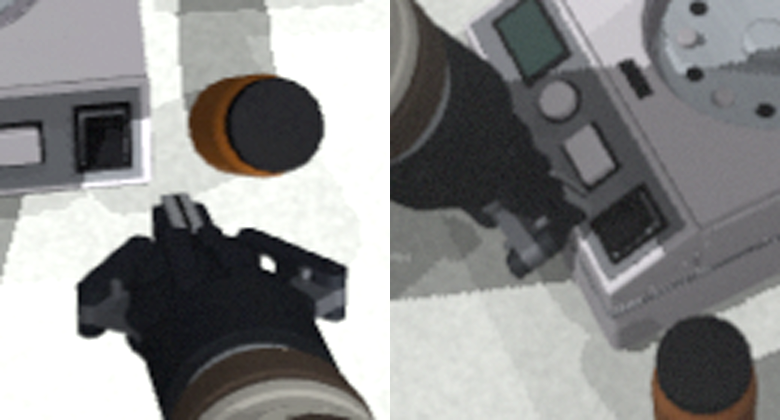

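Top view: fingertips at about (421,319), rocker at (396,296), matching the projected TCP within the finger's width. I'll align and descend.

Call:
servo_tool --deltas '[{"fingers": -1, "offset": [14, -23.4, 13], "angular": [0, 0, 0.007]}, {"fingers": -1, "offset": [0, 0, 20], "angular": [0, 0, 0]}, {"fingers": -1, "offset": [0, 0, 20], "angular": [0, 0, 0]}, {"fingers": -1, "offset": [0, 0, 15], "angular": [0, 0, 0]}, {"fingers": -1, "offset": [0, 0, 0], "angular": [0, 0, 0]}]'

```text
clock: 3.0
position: [0.475, -0.0855, 0.1347]
ee_rot: [-0.006, 0.976, 0.019, 0.215]
force: [-0.4, -0.0, 0.6]
gripper_width: -0.0
```

```bash
python3 -c "
from h import *
to(W(pan(.014,-.082,.014)),Rpan)
T=Cam('top');S=Cam('side')
p=manip.get_obs()['position']
o=[cv2.resize(c.im[int(c.proj(p)[0,1])-70:int(c.proj(p)[0,1])+70,int(c.proj(p)[0,0])-60:int(c.proj(p)[0,0])+70],None,fx=3,fy=3,interpolation=cv2.INTER_CUBIC) for c in(T,S)]
cv2.imwrite('pics/z2.png',cv2.convertScaleAbs(np.hstack(o),alpha=1.6))"
```

```text
clock 3.0 pos [ 0.475  -0.0855  0.1347] F [-0.43 -0.04  0.65] w -0.0
rotvec [ 0.001  0.003 -0.008] off now-frame [ 2.9 -4.4 10.3] off after-turn [ 2.9 -4.4 10.3]
```

View pics/z2.png

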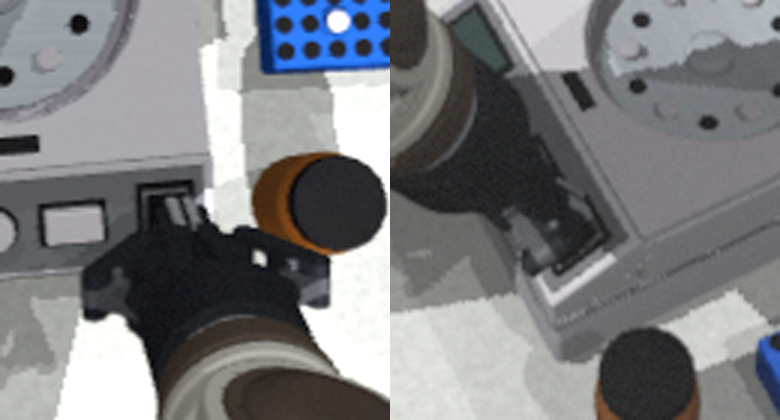

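The tip is over the rocker's upper half, a few mm to the right. I'll correct that and press.

Call:
servo_tool --deltas '[{"fingers": -1, "offset": [3, -4.5, 3], "angular": [0, 0, 0]}, {"fingers": -1, "offset": [0, 0, 3], "angular": [0, 0, 0]}, {"fingers": -1, "offset": [0, 0, 3], "angular": [0, 0, 0]}, {"fingers": -1, "offset": [0, 0, 2], "angular": [0, 0, 0]}]'

```text
clock: 3.5
position: [0.4831, -0.0797, 0.1279]
ee_rot: [-0.006, 0.976, 0.02, 0.217]
force: [-1.3, 0.5, -0.3]
gripper_width: -0.001
```

Call:
servo_tool --deltas '[{"fingers": -1, "offset": [0, 0, 2], "angular": [0, 0, 0]}]'

```text
clock: 3.6
position: [0.484, -0.0797, 0.1264]
ee_rot: [-0.006, 0.976, 0.02, 0.217]
force: [-4.9, 0.6, 9.1]
gripper_width: 0.002
```

Call:
servo_tool --deltas '[{"fingers": -1, "offset": [0, 0, 2], "angular": [0, 0, 0]}]'

```text
clock: 3.7
position: [0.4853, -0.0797, 0.1255]
ee_rot: [-0.006, 0.976, 0.02, 0.218]
force: [-0.5, 0.8, 7.4]
gripper_width: -0.0
```

```bash
python3 -c "
from h import *
to(W(pan(.014,-.082,.008)),Rpan)"
```

```text
clock 3.7 pos [ 0.4853 -0.0797  0.1255] F [-0.46  0.79  7.36] w -0.0
rotvec [ 0.    -0.002 -0.007] off now-frame [-2.8  1.   3.4] off after-turn [-2.8  1.   3.5]
```

Call:
servo_tool --deltas '[{"fingers": -1, "offset": [-1, 0, 2], "angular": [0, 0, 0]}]'

```text
clock: 3.8
position: [0.4858, -0.0797, 0.1238]
ee_rot: [-0.006, 0.976, 0.02, 0.218]
force: [-0.5, 0.7, 1.3]
gripper_width: 0.001
```

Call:
servo_tool --deltas '[{"fingers": -1, "offset": [-1, 0, 1.5], "angular": [0, 0, 0]}]'

```text
clock: 3.9
position: [0.4854, -0.0798, 0.1218]
ee_rot: [-0.006, 0.976, 0.02, 0.218]
force: [-5.2, 0.8, 16.0]
gripper_width: 0.002
```

Call:
servo_tool --deltas '[{"fingers": -1, "offset": [0, 0, 1], "angular": [0, 0, 0]}]'

```text
clock: 4.0
position: [0.4856, -0.0798, 0.1217]
ee_rot: [-0.006, 0.976, 0.02, 0.218]
force: [-13.9, 1.1, 22.0]
gripper_width: 0.006
```

Call:
servo_tool --deltas '[{"fingers": -1, "offset": [0, 0, 1], "angular": [0, 0, 0]}]'

```text
clock: 4.1
position: [0.4858, -0.0798, 0.1216]
ee_rot: [-0.006, 0.976, 0.02, 0.218]
force: [-23.6, 2.0, 30.7]
gripper_width: -0.001
```

The force fell to about 1 N and then met a hard stop, which suggests it flipped. Backing off to check.

Call:
servo_tool --deltas '[{"fingers": -1, "offset": [0, 0, -10], "angular": [0, 0, 0]}, {"fingers": -1, "offset": [0, 0, -30], "angular": [0, 0, 0]}, {"fingers": -1, "offset": [-20, 0, -40], "angular": [0, 0, 0]}, {"fingers": -1, "offset": [-20, 0, -40], "angular": [0, 0, 0]}, {"fingers": -1, "offset": [-20, 0, -30], "angular": [0, 0, 0]}]'

```text
clock: 4.6
position: [0.366, -0.0846, 0.2307]
ee_rot: [-0.006, 0.976, 0.02, 0.217]
force: [0.8, -1.1, 0.5]
gripper_width: -0.004
```

```bash
python3 -c "
from h import *
to(W(pan(.014,-.082,.014)),Rpan)
T=Cam('top');S=Cam('side')
cv2.imwrite('pics/s3.png',S.im)
p=W(pan(0,-.06,.01))
o=[cv2.resize(c.im[int(c.proj(p)[0,1])-40:int(c.proj(p)[0,1])+40,int(c.proj(p)[0,0])-40:int(c.proj(p)[0,0])+40],None,fx=5,fy=5,interpolation=cv2.INTER_CUBIC) for c in(T,S)]
cv2.imwrite('pics/z3.png',cv2.convertScaleAbs(np.hstack(o),alpha=2.5))"
```

```text
clock 4.6 pos [ 0.366  -0.0846  0.2307] F [ 0.75 -1.13  0.51] w -0.004
rotvec [ 0.    -0.001 -0.006] off now-frame [ 60.8   1.3 143.4] off after-turn [ 60.9   1.7 143.3]
```

View pics/z3.png

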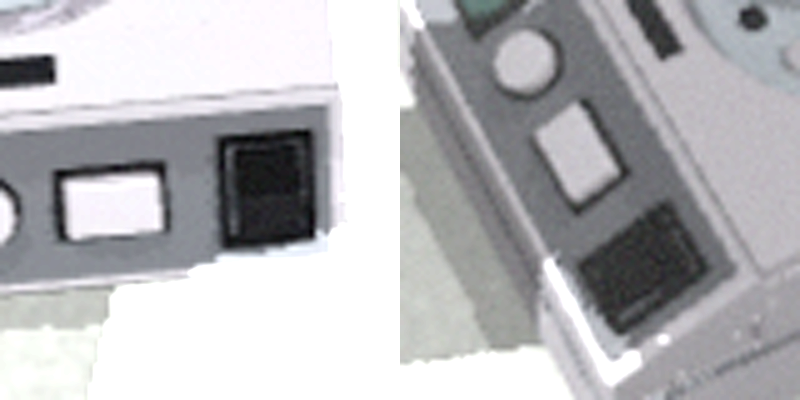

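In both views the rocker's bright line has moved from its upper edge to the front half, so it is on. The hard stop came at 7.8 mm above the panel against 8 mm expected, so the panel pose is good. Next, the lid.

Call:
servo_tool --deltas '[{"fingers": -1, "offset": [0, 0, -40], "angular": [0, -0.11, 0]}, {"fingers": -1, "offset": [0, 0, -40], "angular": [0, -0.11, 0]}, {"fingers": -1, "offset": [0, 0, -30], "angular": [0, -0.11, 0]}, {"fingers": -1, "offset": [0, 0, -20], "angular": [0, -0.106, 0]}, {"fingers": -1, "offset": [0, 0, 0], "angular": [0, 0, 0]}]'

```text
clock: 5.2
position: [0.3319, -0.0871, 0.3517]
ee_rot: [-0.002, 1.0, 0.021, -0.003]
force: [1.1, 0.6, -1.7]
gripper_width: 0.001
```

```bash
python3 -c "
from h import *
to(W(np.array([.03,0,.35])),Rdown)"
```

```text
clock 5.2 pos [ 0.3319 -0.0871  0.3517] F [ 1.08  0.63 -1.68] w 0.001
rotvec [-0.004  0.006 -0.005] off now-frame [282.8 -82.7   0.3] off after-turn [283.2 -81.2   1.7]
```

Call:
servo_tool --deltas '[{"fingers": -1, "offset": [35, -10, 0], "angular": [-0.004, 0.006, -0.005]}, {"fingers": -1, "offset": [35, -10, 0], "angular": [0, 0, 0]}, {"fingers": -1, "offset": [35, -10, 0], "angular": [0, 0, 0]}, {"fingers": -1, "offset": [35, -10, 0], "angular": [0, 0, 0]}, {"fingers": -1, "offset": [35, -10, 0], "angular": [0, 0, 0]}]'

```text
clock: 5.7
position: [0.5029, -0.0282, 0.3525]
ee_rot: [0.0, 1.0, 0.023, 0.004]
force: [-0.4, -1.1, 1.5]
gripper_width: 0.001
```

Call:
servo_tool --deltas '[{"fingers": -1, "offset": [35, -10, 0], "angular": [0, 0, 0]}, {"fingers": -1, "offset": [35, -10, 0], "angular": [0, 0, 0]}, {"fingers": -1, "offset": [28, -9, 0], "angular": [0, 0, 0]}, {"fingers": -1, "offset": [10, -3, 0], "angular": [0, 0, 0]}, {"fingers": -1, "offset": [0, 0, 0], "angular": [0, 0, 0]}]'

```text
clock: 6.2
position: [0.6092, 0.0086, 0.3519]
ee_rot: [0.0, 1.0, 0.023, 0.003]
force: [-0.6, 0.5, -1.2]
gripper_width: 0.001
```

```bash
python3 -c "
from h import *
to(W(np.array([.03,0,.35])),Rdown)
S=Cam('side');T=Cam('top')
cv2.imwrite('pics/s4.png',S.im)
cv2.imwrite('pics/t4.png',T.im)
p=manip.get_obs()['position'];print(T.proj(p),S.proj(p))
"
```

```text
clock 6.2 pos [0.6092 0.0086 0.3519] F [-0.62  0.54 -1.21] w 0.001
rotvec [ 0.001 -0.005 -0.001] off now-frame [1.7 1.2 1.9] off after-turn [1.7 1.2 1.9]
[[346.14904085 192.26304613]] [[343.3822686  144.99488554]]
```

View pics/s4.png

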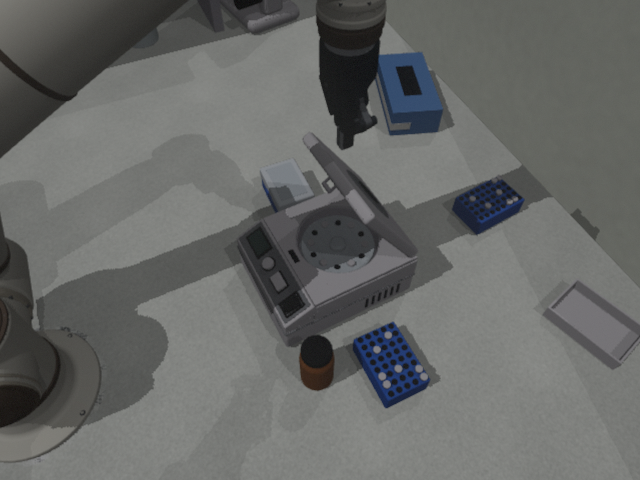

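```bash
python3 -c "
import numpy as np
for t in np.arange(1.0,-.01,-.1): print(round(t,2),np.round([(.12-.197*np.cos(t)+.016*np.sin(t)+.006+.006*(1-t))*1e3,(.13+.197*np.sin(t)+.016*np.cos(t))*1e3],1))"
```

```text
1.0 [ 33.  304.4]
0.9 [ 16.7 294.3]
0.8 [  1.4 282.5]
0.7 [-12.6 269.1]
0.6 [-25.2 254.4]
0.5 [-36.2 238.5]
0.4 [-45.6 221.5]
0.3 [-53.3 203.5]
0.2 [-59.1 184.8]
0.1 [-63.  165.6]
0.0 [-65. 146.]
```

Call:
servo_tool --deltas '[{"fingers": -1, "offset": [1, 1, 20], "angular": [0, 0, 0]}, {"fingers": -1, "offset": [0, 0, 15], "angular": [0, 0, 0]}, {"fingers": -1, "offset": [0, 0, 5], "angular": [0, 0, 0]}, {"fingers": -1, "offset": [0, 0, 5], "angular": [0, 0, 0]}, {"fingers": -1, "offset": [0, 0, 3], "angular": [0, 0, 0]}]'

```text
clock: 6.8
position: [0.6092, 0.0069, 0.3067]
ee_rot: [0.0, 1.0, 0.023, 0.004]
force: [0.3, 0.3, -0.3]
gripper_width: -0.001
```

Call:
servo_tool --deltas '[{"fingers": -1, "offset": [-5, 0, 4], "angular": [0, 0, 0]}, {"fingers": -1, "offset": [-6, 0, 5], "angular": [0, 0, 0]}, {"fingers": -1, "offset": [0, 0, 0], "angular": [0, 0, 0]}]'

```text
clock: 7.1
position: [0.5976, 0.0063, 0.298]
ee_rot: [0.001, 1.0, 0.023, 0.004]
force: [-1.8, -0.5, 2.2]
gripper_width: -0.001
```

Call:
servo_tool --deltas '[{"fingers": -1, "offset": [-8, 0, 6], "angular": [0, 0, 0]}, {"fingers": -1, "offset": [-7, 0, 6], "angular": [0, 0, 0]}]'

```text
clock: 7.3
position: [0.5826, 0.0053, 0.2869]
ee_rot: [0.001, 1.0, 0.023, 0.004]
force: [-9.9, -2.5, 14.8]
gripper_width: -0.002
```

The force direction (-9.9, +14.8) points along the lid, so I'm on its front face: too far forward. I'll back up and come down farther back.

Call:
servo_tool --deltas '[{"fingers": -1, "offset": [-3, 0, -20], "angular": [0, 0, 0]}, {"fingers": -1, "offset": [0, 0, -20], "angular": [0, 0, 0]}, {"fingers": -1, "offset": [20, 0, -5], "angular": [0, 0, 0]}, {"fingers": -1, "offset": [20, 0, 0], "angular": [0, 0, 0]}, {"fingers": -1, "offset": [0, 0, 0], "angular": [0, 0, 0]}]'

```text
clock: 7.8
position: [0.6219, 0.0077, 0.329]
ee_rot: [0.0, 1.0, 0.023, 0.003]
force: [-0.4, 0.5, -0.8]
gripper_width: -0.002
```

```bash
python3 -c "
from h import *
to(W(np.array([.037,0,.31])),Rdown)
T=Cam('top');S=Cam('side')
p=manip.get_obs()['position'];print(T.proj(p),S.proj(p))
o=[cv2.resize(c.im[90:290,250:430],None,fx=2.2,fy=2.2,interpolation=cv2.INTER_CUBIC) for c in(T,S)]
cv2.imwrite('pics/z5.png',cv2.convertScaleAbs(np.hstack(o),alpha=1.6))
"
```

```text
clock 7.8 pos [0.6219 0.0077 0.329 ] F [-0.38  0.5  -0.83] w -0.002
rotvec [ 0.001 -0.006 -0.001] off now-frame [-4.1 -0.3 19. ] off after-turn [-3.9 -0.3 19. ]
[[345.45067212 186.18065428]] [[350.18946493 154.27660976]]
```

View pics/z5.png

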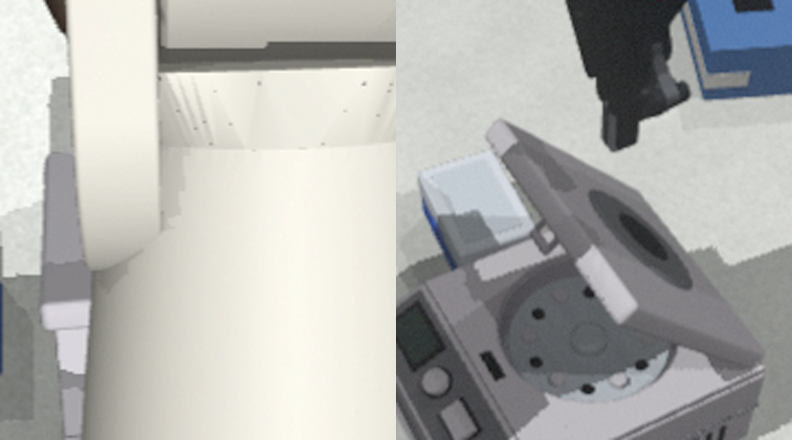

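```bash
python3 -c "
from h import *
S=Cam('side')
def cor(t,y): return W(np.array([.12-.197*np.cos(t)+.016*np.sin(t),y,.13+.197*np.sin(t)+.016*np.cos(t)]))
for t in (.7,.75,.8,.85,.9,1.0): print(t,S.proj([cor(t,.106),cor(t,-.106)]).round(1).tolist(),cor(t,0).round(3))
"
```

```text
0.7 [[288.6, 151.9], [347.2, 240.5]] [0.561 0.005 0.269]
0.75 [[292.2, 147.7], [351.6, 236.1]] [0.568 0.005 0.276]
0.8 [[296.0, 143.5], [356.2, 231.7]] [0.575 0.006 0.282]
0.85 [[300.0, 139.5], [361.0, 227.4]] [0.583 0.006 0.289]
0.9 [[304.1, 135.5], [366.0, 223.1]] [0.591 0.006 0.294]
1.0 [[313.0, 127.8], [376.5, 214.7]] [0.608 0.007 0.304]
```

The lid has actually moved to about 0.8 rad, its corner near x 0.575, z 0.283. I'll come down just behind that corner.

Call:
servo_tool --deltas '[{"fingers": -1, "offset": [-17, 0, 5], "angular": [0, 0.004, 0]}, {"fingers": -1, "offset": [-16, 0, 15], "angular": [0, 0, 0]}, {"fingers": -1, "offset": [0, 0, 10], "angular": [0, 0, 0]}, {"fingers": -1, "offset": [0, 0, 6], "angular": [0, 0, 0]}, {"fingers": -1, "offset": [0, 0, 5], "angular": [0, 0, 0]}]'

```text
clock: 8.45
position: [0.5874, 0.006, 0.289]
ee_rot: [0.0, 1.0, 0.023, 0.006]
force: [-0.4, -0.2, -0.1]
gripper_width: -0.0
```

Call:
servo_tool --deltas '[{"fingers": -1, "offset": [0, 0, 5], "angular": [0, 0, 0]}, {"fingers": -1, "offset": [-2, 0, 4], "angular": [0, 0, 0]}]'

```text
clock: 8.65
position: [0.5862, 0.0059, 0.2797]
ee_rot: [0.0, 1.0, 0.023, 0.006]
force: [0.2, -0.4, 1.6]
gripper_width: 0.006
```

Call:
servo_tool --deltas '[{"fingers": -1, "offset": [-6, 0, 6], "angular": [0, 0, 0]}, {"fingers": -1, "offset": [-6, 0, 7], "angular": [0, 0, 0]}, {"fingers": -1, "offset": [-6, 0, 7], "angular": [0, 0, 0]}]'

```text
clock: 8.95
position: [0.5681, 0.0051, 0.2596]
ee_rot: [0.001, 1.0, 0.023, 0.006]
force: [0.2, -0.2, 2.0]
gripper_width: 0.0
```

Call:
servo_tool --deltas '[{"fingers": -1, "offset": [-6, 0, 7], "angular": [0, 0, 0]}, {"fingers": -1, "offset": [-6, 0, 7], "angular": [0, 0, 0]}, {"fingers": -1, "offset": [-5, 0, 8], "angular": [0, 0, 0]}]'

```text
clock: 9.25
position: [0.5513, 0.0042, 0.2375]
ee_rot: [0.001, 1.0, 0.023, 0.006]
force: [-0.4, -0.4, 2.3]
gripper_width: 0.003
```

Call:
servo_tool --deltas '[{"fingers": -1, "offset": [-5, 0, 8], "angular": [0, 0, 0]}, {"fingers": -1, "offset": [-5, 0, 9], "angular": [0, 0, 0]}, {"fingers": -1, "offset": [-4, 0, 9], "angular": [0, 0, 0]}, {"fingers": -1, "offset": [-4, 0, 9], "angular": [0, 0, 0]}]'

```text
clock: 9.65
position: [0.5337, 0.0034, 0.202]
ee_rot: [0.001, 1.0, 0.023, 0.006]
force: [-1.0, -0.2, 0.8]
gripper_width: -0.002
```

Call:
servo_tool --deltas '[{"fingers": -1, "offset": [-3, 0, 9], "angular": [0, 0, 0]}, {"fingers": -1, "offset": [-3, 0, 9], "angular": [0, 0, 0]}, {"fingers": -1, "offset": [-1, 0, 5], "angular": [0, 0, 0]}]'

```text
clock: 9.95
position: [0.5266, 0.0031, 0.1782]
ee_rot: [0.0, 1.0, 0.023, 0.005]
force: [-0.4, -0.0, 1.1]
gripper_width: 0.003
```

```bash
python3 -c "
from h import *
to(W(np.array([-.062,0,.146])),Rdown)
"
```

```text
clock 9.95 pos [0.5266 0.0031 0.1782] F [-0.41 -0.04  1.07] w 0.003
rotvec [ 0.001 -0.01  -0.001] off now-frame [-7.9 -0.4 32.1] off after-turn [-7.5 -0.3 32.2]
```

Call:
servo_tool --deltas '[{"fingers": -1, "offset": [-2, 0, 6], "angular": [0, -0.006, 0]}, {"fingers": -1, "offset": [-1, 0, 5], "angular": [0, 0, 0]}, {"fingers": -1, "offset": [-1, 0, 4], "angular": [0, 0, 0]}]'

```text
clock: 10.25
position: [0.5233, 0.0029, 0.1638]
ee_rot: [0.001, 1.0, 0.023, 0.002]
force: [0.8, 0.2, 0.7]
gripper_width: 0.001
```

Call:
servo_tool --deltas '[{"fingers": -1, "offset": [0, 0, 4], "angular": [0, 0, 0]}, {"fingers": -1, "offset": [0, 0, 3], "angular": [0, 0, 0]}]'

```text
clock: 10.45
position: [0.523, 0.0029, 0.1581]
ee_rot: [0.001, 1.0, 0.023, 0.003]
force: [-8.3, -1.0, 18.9]
gripper_width: 0.0
```

Call:
servo_tool --deltas '[{"fingers": -1, "offset": [0, 0, 3], "angular": [0, 0, 0]}]'

```text
clock: 10.55
position: [0.5227, 0.0029, 0.1556]
ee_rot: [0.001, 1.0, 0.023, 0.003]
force: [-9.1, -0.5, 12.4]
gripper_width: 0.002
```

Call:
servo_tool --deltas '[{"fingers": -1, "offset": [0, 0, 2], "angular": [0, 0, 0]}]'

```text
clock: 10.65
position: [0.5227, 0.0029, 0.153]
ee_rot: [0.001, 1.0, 0.023, 0.002]
force: [-5.0, -0.4, 7.7]
gripper_width: 0.001
```

Call:
servo_tool --deltas '[{"fingers": -1, "offset": [0, 0, 2], "angular": [0, 0, 0]}, {"fingers": -1, "offset": [0, 0, 2], "angular": [0, 0, 0]}]'

```text
clock: 10.85
position: [0.523, 0.0029, 0.1485]
ee_rot: [0.001, 1.0, 0.023, 0.002]
force: [-3.1, 0.4, 4.1]
gripper_width: 0.004
```

Call:
servo_tool --deltas '[{"fingers": -1, "offset": [0, 0, 2], "angular": [0, 0, 0]}, {"fingers": -1, "offset": [0, 0, 1], "angular": [0, 0, 0]}]'

```text
clock: 11.05
position: [0.5233, 0.0029, 0.1459]
ee_rot: [0.001, 1.0, 0.023, 0.003]
force: [-6.0, -0.5, 15.1]
gripper_width: -0.001
```

Call:
servo_tool --deltas '[{"fingers": -1, "offset": [0, 0, 1], "angular": [0, 0, 0]}, {"fingers": -1, "offset": [0, 0, 0], "angular": [0, 0, 0]}]'

```text
clock: 11.25
position: [0.5233, 0.0029, 0.1459]
ee_rot: [0.001, 1.0, 0.023, 0.003]
force: [-7.5, -0.4, 16.4]
gripper_width: 0.001
```

Hard stop at z = 0.1459, where the shut lid's face should be (0.146). I'll lift, tilt toward the panel and check.

Call:
servo_tool --deltas '[{"fingers": -1, "offset": [0, 0, -20], "angular": [0, 0, 0]}, {"fingers": -1, "offset": [-25, 0, -35], "angular": [0, 0.11, 0]}, {"fingers": -1, "offset": [-35, 0, -35], "angular": [0, 0.11, 0]}, {"fingers": -1, "offset": [-40, 0, -25], "angular": [0, 0.11, 0]}, {"fingers": -1, "offset": [-40, 0, -20], "angular": [0, 0.105, 0]}]'

```text
clock: 11.75
position: [0.4036, -0.0027, 0.2446]
ee_rot: [-0.004, 0.984, 0.023, 0.178]
force: [-0.7, 0.4, 2.0]
gripper_width: 0.004
```

Call:
servo_tool --deltas '[{"fingers": -1, "offset": [0, 0, 0], "angular": [0, 0, 0]}]'

```text
clock: 11.85
position: [0.4006, -0.0028, 0.2479]
ee_rot: [-0.004, 0.983, 0.023, 0.182]
force: [1.2, -0.3, 1.1]
gripper_width: 0.001
```

```bash
python3 -c "
from h import *
to(W(pan(0,-.03,.04)),Rpan)
T=Cam('top');S=Cam('side')
o=[cv2.resize(c.im[120:340,240:420],None,fx=2.2,fy=2.2,interpolation=cv2.INTER_CUBIC) for c in(T,S)]
cv2.imwrite('pics/z6.png',cv2.convertScaleAbs(np.hstack(o),alpha=1.6))
"
```

```text
clock 11.85 pos [ 0.4006 -0.0028  0.2479] F [ 1.16 -0.26  1.08] w 0.001
rotvec [ 0.002  0.071 -0.001] off now-frame [ 13.1  29.5 116.1] off after-turn [  4.9  29.8 116.7]
```

View pics/z6.png

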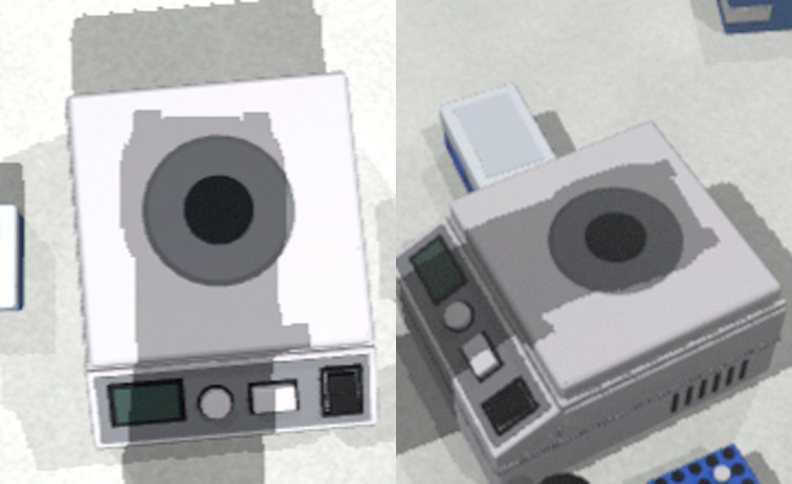

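The lid lies flat and shut in both views, and the oblong key at top-view crop (272,398) is clear. Moving above it.

Call:
servo_tool --deltas '[{"fingers": -1, "offset": [0, 0, 0], "angular": [0, 0.071, 0]}, {"fingers": -1, "offset": [2, 15, 30], "angular": [0, 0, 0]}, {"fingers": -1, "offset": [2, 15, 35], "angular": [0, 0, 0]}, {"fingers": -1, "offset": [1, 0, 30], "angular": [0, 0, 0]}, {"fingers": -1, "offset": [0, 0, 0], "angular": [0, 0, 0]}]'

```text
clock: 12.45
position: [0.4483, -0.0309, 0.1527]
ee_rot: [-0.005, 0.979, 0.022, 0.205]
force: [-0.1, 0.4, 0.0]
gripper_width: 0.001
```

```bash
python3 -c "
from h import *
to(W(pan(0,-.03,.009)),Rpan)"
```

```text
clock 12.45 pos [ 0.4483 -0.0309  0.1527] F [-0.1   0.38  0.04] w 0.001
rotvec [-0.     0.024 -0.003] off now-frame [ 4.2 -0.5 41.7] off after-turn [ 3.2 -0.5 41.8]
```

Call:
servo_tool --deltas '[{"fingers": -1, "offset": [0, 0, 0], "angular": [0, 0.024, 0]}, {"fingers": -1, "offset": [3, 0, 15], "angular": [0, 0, 0]}, {"fingers": -1, "offset": [0, 0, 15], "angular": [0, 0, 0]}, {"fingers": -1, "offset": [0, 0, 5], "angular": [0, 0, 0]}, {"fingers": -1, "offset": [0, 0, 0], "angular": [0, 0, 0]}]'

```text
clock: 12.95
position: [0.4667, -0.0297, 0.1291]
ee_rot: [-0.005, 0.975, 0.023, 0.222]
force: [-0.4, -0.2, -0.1]
gripper_width: 0.0
```

```bash
python3 -c "
from h import *
to(W(pan(0,-.03,.009)),Rpan)
T=Cam('top');S=Cam('side')
p=manip.get_obs()['position']
o=[cv2.resize(c.im[int(c.proj(p)[0,1])-50:int(c.proj(p)[0,1])+50,int(c.proj(p)[0,0])-50:int(c.proj(p)[0,0])+50],None,fx=4,fy=4,interpolation=cv2.INTER_CUBIC) for c in(T,S)]
cv2.imwrite('pics/z7.png',cv2.convertScaleAbs(np.hstack(o),alpha=1.8))"
```

```text
clock 12.95 pos [ 0.4667 -0.0297  0.1291] F [-0.36 -0.21 -0.07] w 0.0
rotvec [ 0.001 -0.011 -0.001] off now-frame [-3.8 -0.3 12.5] off after-turn [-3.6 -0.2 12.6]
```

View pics/z7.png

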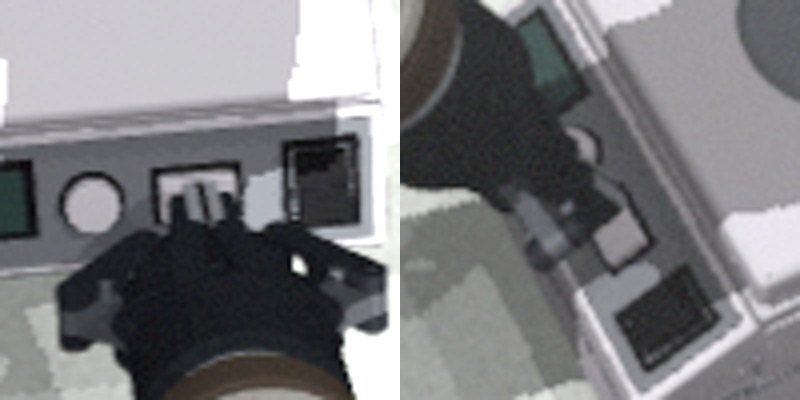

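The tip is centred on the oblong key and the round key is clear. Pressing.

Call:
servo_tool --deltas '[{"fingers": -1, "offset": [-3, 0, 5], "angular": [0, -0.01, 0]}, {"fingers": -1, "offset": [0, 0, 4], "angular": [0, 0, 0]}, {"fingers": -1, "offset": [0, 0, 3], "angular": [0, 0, 0]}]'

```text
clock: 13.35
position: [0.4692, -0.0298, 0.1162]
ee_rot: [-0.005, 0.976, 0.022, 0.217]
force: [-2.3, 0.2, 2.6]
gripper_width: 0.002
```

Call:
servo_tool --deltas '[{"fingers": -1, "offset": [0, 0, 2], "angular": [0, 0, 0]}, {"fingers": -1, "offset": [0, 0, 2], "angular": [0, 0, 0]}]'

```text
clock: 13.55
position: [0.4708, -0.0297, 0.1128]
ee_rot: [-0.005, 0.976, 0.022, 0.217]
force: [-3.8, -0.0, 4.2]
gripper_width: -0.002
```

Call:
servo_tool --deltas '[{"fingers": -1, "offset": [0, 0, 1.5], "angular": [0, 0, 0]}]'

```text
clock: 13.65
position: [0.4712, -0.0297, 0.1122]
ee_rot: [-0.005, 0.976, 0.022, 0.217]
force: [-22.5, -0.1, 22.3]
gripper_width: -0.0
```

```bash
python3 -c "
from h import *
to(W(pan(0,-.03,.004)),Rpan)"
```

```text
clock 13.65 pos [ 0.4712 -0.0297  0.1122] F [-22.53  -0.12  22.32] w -0.0
rotvec [ 0.001 -0.001 -0.001] off now-frame [-0.6 -0.4  0.4] off after-turn [-0.6 -0.4  0.4]
```

Bottomed: the force jumped from 6 to 31 N at 4.4 mm above the panel. Holding for over 3 s.

Call:
servo_tool --deltas '[{"fingers": -1, "offset": [-0.2, 0, 0], "angular": [0, 0, 0]}, {"fingers": -1, "offset": [0, 0, 0], "angular": [0, 0, 0]}, {"fingers": -1, "offset": [0, 0, 0], "angular": [0, 0, 0]}, {"fingers": -1, "offset": [0, 0, 0], "angular": [0, 0, 0]}, {"fingers": -1, "offset": [0, 0, 0], "angular": [0, 0, 0]}]'

```text
clock: 14.15
position: [0.4711, -0.0297, 0.1124]
ee_rot: [-0.005, 0.976, 0.022, 0.217]
force: [-12.5, 0.9, 11.5]
gripper_width: -0.0
```

Call:
servo_tool --deltas '[{"fingers": -1, "offset": [0, 0, 0]}, {"fingers": -1, "offset": [0, 0, 0], "angular": [0, 0, 0]}, {"fingers": -1, "offset": [0, 0, 0], "angular": [0, 0, 0]}, {"fingers": -1, "offset": [0, 0, 0], "angular": [0, 0, 0]}, {"fingers": -1, "offset": [0, 0, 0], "angular": [0, 0, 0]}]'

```text
validation failed for argument at $.de...
```

Call:
servo_tool --deltas '[{"fingers": -1, "offset": [0, 0, 0], "angular": [0, 0, 0]}, {"fingers": -1, "offset": [0, 0, 0], "angular": [0, 0, 0]}, {"fingers": -1, "offset": [0, 0, 0], "angular": [0, 0, 0]}, {"fingers": -1, "offset": [0, 0, 0], "angular": [0, 0, 0]}, {"fingers": -1, "offset": [0, 0, 0], "angular": [0, 0, 0]}]'

```text
clock: 14.65
position: [0.4711, -0.0297, 0.1124]
ee_rot: [-0.005, 0.976, 0.022, 0.217]
force: [-11.3, 0.4, 11.9]
gripper_width: -0.0
```

Call:
servo_tool --deltas '[{"fingers": -1, "offset": [0, 0, 0], "angular": [0, 0, 0]}, {"fingers": -1, "offset": [0, 0, 0], "angular": [0, 0, 0]}, {"fingers": -1, "offset": [0, 0, 0], "angular": [0, 0, 0]}, {"fingers": -1, "offset": [0, 0, 0], "angular": [0, 0, 0]}, {"fingers": -1, "offset": [0, 0, 0], "angular": [0, 0, 0]}]'

```text
clock: 15.15
position: [0.4711, -0.0297, 0.1124]
ee_rot: [-0.005, 0.976, 0.022, 0.217]
force: [-12.2, 1.7, 12.1]
gripper_width: -0.002
```

Call:
servo_tool --deltas '[{"fingers": -1, "offset": [0, 0, 0], "angular": [0, 0, 0]}, {"fingers": -1, "offset": [0, 0, 0], "angular": [0, 0, 0]}, {"fingers": -1, "offset": [0, 0, 0], "angular": [0, 0, 0]}, {"fingers": -1, "offset": [0, 0, 0], "angular": [0, 0, 0]}, {"fingers": -1, "offset": [0, 0, 0], "angular": [0, 0, 0]}]'

```text
clock: 15.65
position: [0.4711, -0.0297, 0.1124]
ee_rot: [-0.005, 0.976, 0.022, 0.217]
force: [-12.2, 0.5, 11.7]
gripper_width: 0.003
```

Call:
servo_tool --deltas '[{"fingers": -1, "offset": [0, 0, 0], "angular": [0, 0, 0]}, {"fingers": -1, "offset": [0, 0, 0], "angular": [0, 0, 0]}, {"fingers": -1, "offset": [0, 0, 0], "angular": [0, 0, 0]}, {"fingers": -1, "offset": [0, 0, 0], "angular": [0, 0, 0]}, {"fingers": -1, "offset": [0, 0, 0], "angular": [0, 0, 0]}]'

```text
clock: 16.15
position: [0.4711, -0.0297, 0.1124]
ee_rot: [-0.005, 0.976, 0.022, 0.217]
force: [-13.0, 0.0, 12.8]
gripper_width: 0.0
```

Call:
servo_tool --deltas '[{"fingers": -1, "offset": [0, 0, 0], "angular": [0, 0, 0]}, {"fingers": -1, "offset": [0, 0, 0], "angular": [0, 0, 0]}, {"fingers": -1, "offset": [0, 0, 0], "angular": [0, 0, 0]}, {"fingers": -1, "offset": [0, 0, 0], "angular": [0, 0, 0]}, {"fingers": -1, "offset": [0, 0, 0], "angular": [0, 0, 0]}]'

```text
clock: 16.65
position: [0.4711, -0.0297, 0.1124]
ee_rot: [-0.005, 0.976, 0.022, 0.217]
force: [-12.2, 0.2, 11.4]
gripper_width: -0.001
```

Call:
servo_tool --deltas '[{"fingers": -1, "offset": [0, 0, 0], "angular": [0, 0, 0]}, {"fingers": -1, "offset": [0, 0, 0], "angular": [0, 0, 0]}, {"fingers": -1, "offset": [0, 0, 0], "angular": [0, 0, 0]}, {"fingers": -1, "offset": [0, 0, 0], "angular": [0, 0, 0]}, {"fingers": -1, "offset": [0, 0, 0], "angular": [0, 0, 0]}]'

```text
clock: 17.15
position: [0.4711, -0.0297, 0.1124]
ee_rot: [-0.005, 0.976, 0.022, 0.217]
force: [-11.8, 0.3, 11.9]
gripper_width: 0.001
```

Held from 13.65 to 17.15 s, 3.5 s without a break; the refused call took no time. Releasing and retreating.

Call:
servo_tool --deltas '[{"fingers": -1, "offset": [0, 0, -10], "angular": [0, 0, 0]}, {"fingers": -1, "offset": [0, 0, -25], "angular": [0, 0, 0]}, {"fingers": -1, "offset": [-20, 0, -40], "angular": [0, 0, 0]}, {"fingers": -1, "offset": [-20, 0, -40], "angular": [0, 0, 0]}, {"fingers": -1, "offset": [0, 0, 0], "angular": [0, 0, 0]}]'

```text
clock: 17.65
position: [0.3853, -0.0339, 0.2035]
ee_rot: [-0.004, 0.975, 0.022, 0.22]
force: [1.6, 0.7, -0.3]
gripper_width: 0.004
```

Call:
servo_tool --deltas '[{"fingers": -1, "offset": [-20, 0, -20], "angular": [0, 0, 0]}, {"fingers": -1, "offset": [0, 0, 0], "angular": [0, 0, 0]}]'

```text
clock: 17.85
position: [0.359, -0.035, 0.2095]
ee_rot: [-0.004, 0.976, 0.022, 0.218]
force: [1.0, -0.3, -0.5]
gripper_width: 0.001
```

```bash
python3 -c "
from h import *
to(W(pan(0,-.03,.009)),Rpan)
T=Cam('top');S=Cam('side')
o=[cv2.resize(c.im[120:340,240:420],None,fx=2.2,fy=2.2,interpolation=cv2.INTER_CUBIC) for c in(T,S)]
cv2.imwrite('pics/z8.png',cv2.convertScaleAbs(np.hstack(o),alpha=1.6)); cv2.imwrite('pics/t8.png',T.im)
a=cv2.imread('pics/top0.png')
for nm,(x0,y0,x1,y1) in dict(rack=(422,195,503,255),box=(175,205,255,268)).items():
  for im in(a,T.im):
    h=cv2.cvtColor(im[y0:y1,x0:x1],cv2.COLOR_BGR2HSV); m=cv2.inRange(h,(105,120,40),(130,255,255)); M_=cv2.moments(m,True); print(nm,M_['m10']/M_['m00'],M_['m01']/M_['m00'],M_['m00'])
"
```

```text
clock 17.85 pos [ 0.359  -0.035   0.2095] F [ 0.97 -0.34 -0.45] w 0.001
rotvec [ 0.002 -0.003 -0.001] off now-frame [ 59.8  -0.7 131.2] off after-turn [ 60.2  -0.4 131. ]
rack 37.65804365400162 30.297089733225544 2474.0
rack 37.63291649858814 30.19645018152481 2479.0
box 53.05172413793103 48.3448275862069 58.0
box 55.57575757575758 46.71212121212121 66.0
```

View pics/z8.png

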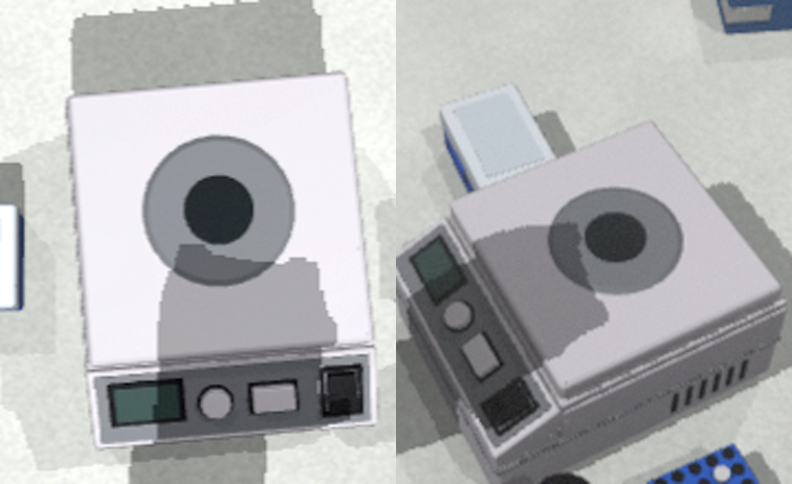

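View pics/t8.png

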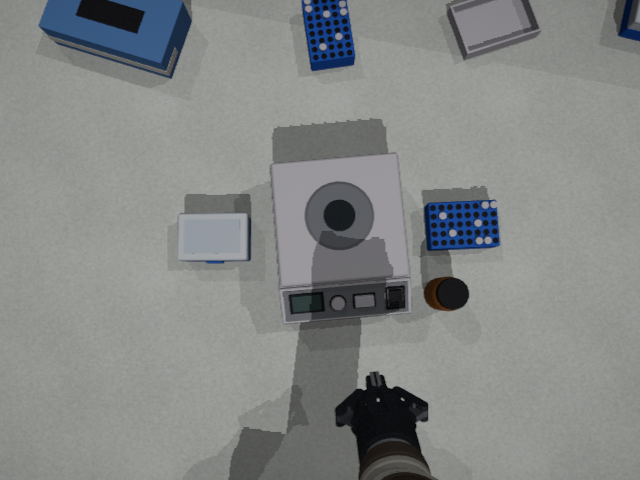

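The lid is shut and both keys are up. The rack, tip box and jar sit where they did at the start: (461,225), (214,237) and (450,293). The tool is clear, so I'm handing in.

```bash
python3 -c "
from workcell import manip
manip.close_job()"
```

```text
the job is handed in; nothing more can be done
```

I flipped the rocker on, pushed the lid down until it snapped shut, held the oblong key down for about 3.5 s, let it go and handed the job in at about 18 s. No verdict is reported, so the results below are from my own checks.

- **Rocker:** the force dropped off and then met a hard stop about 7.8 mm above the panel, against 8 mm expected. The pictures show it flipped.
- **Lid:** it passed the catch and stopped at z = 0.146, the height of the shut lid's face. Both views show it flat. On the first try I pressed on its front face with about 18 N, and it moved from about 0.97 to 0.8 rad. I backed off and came down on the edge instead.
- **Oblong key:** it went down to a hard stop about 4.4 mm above the panel, against 4 mm expected. It stayed there from 13.65 to 17.15 s. I couldn't see the key while it was pressed, so this rests on force and position. The force was about 20° off the panel's normal, probably friction. One hold call was refused as badly formed, but no time passed in it.
- **At the end:** both keys look up and the tool is clear of everything. The rack's measured position shifted by only 0.1 pixel, and the jar looks unmoved. The tip box's colour measurement moved by about 3 pixels, but only about 60 pixels matched, so it isn't reliable; by eye the box is in the same place.
- **Calibration:** the two cameras together put the panel about 6 mm too low, so I used the given heights instead. The contact heights agreed with those.

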